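Stack the parts tins under the dust cover

ROBOT

A 6-joint arm with a two-finger parallel gripper is mounted at the origin on a cart in front of the work surface, level with it; the furniture and walls round the work are solid. World frame = base frame: x ahead of the robot, y to its left, z up, the work surface at z = 0. Lengths are in m, angles in rad, forces in N, time in s.
With the tool pointing down it reaches from about 0.325 to 0.925 m from the base axis. Payload 3.1 kg.
Tool frame: the origin (TCP) lies at the centre of the arm's flange, where the gripper is bolted on; the fingertips stand 173 mm ahead of it and the grasp point (between the pads) lies 155 mm ahead of it; z points along the fingers, y is the line along which they close (so a half turn about z gives the same grasp; the last joint's range is limited). The gripper opens to 85 mm and grips with 20 to 120 N. Pads are 22 mm wide; open, the fingers measure 114 mm over their backs; the gripper's body (76 mm by 85 mm) begins 54 mm behind the grasp point. The pads swing forward as they close: fully open they stand 13 mm farther back than shut.
Start: joints at [-1.451, 0.217, 1.613, -0, 1.311, -0.112], TCP at [0.144, -0.608, 0.405] pointing down, gripper open.
Joint ranges: [-2.75, 2.75], [-0.78, 2.1], [0.31, 2.55], [-1.13, 4.27], [0.13, 2.63], [-2.58, 2.58]. Speed limits (rad/s): [2.79, 2.79, 3.14, 3.14, 3.14, 3.14].

INTERFACE

Orientations are given as a unit quaternion [x, y, z, w].
In Python, from station import env, optics gives the robot as it stands. The module is installed in compiled form; this text tells all that it offers.
- The arm moves only by the tool step_arm, never from a script. Its argument "targets" is one flat list of numbers, 7 for each row, row after row: the finger opening in cm, from 0 to 8.54, then the shift along the tool's x, y, z in cm, then the turn, a rotation vector about the tool's x, y, z in rad. A call has 1 to 5 rows; each row shifts and turns the commanded pose from where the row before left it, along the tool's axes as they then stand; what a row does not reach is not made up. A row lasts 1/8 s, in which the tool goes at most 62.5 mm and 10.7 degrees, less where a joint would pass 70% of its speed; a pose out of reach is approached as far as the arm can. A call is refused whole if a number of a shift passes 6.25 or a number of a turn 0.188, either way. A call with a gripper value outside its range is refused whole. The fingers move at their own pace and stop on an object; the grip force is fixed at half the most. Time passes only in rows, so rows that do not move let the fingers close. It gives the time, the measured TCP pose, the force, the opening and the grip force at its end, in the units of the state.
- env.sense(): the state, without advancing time (a new reading comes with each control period).
- optics.read_camera(name): name is "scene" or "top" or "wrist"; returns a dict with "image" (480x640x3 uint8, red, green, blue), "mtx" (3x3 intrinsics, pixels), "eye" and "rotation" of the camera in the world; the wrist camera has in their place "hand_eye" (4x4, takes a point from camera to tool coordinates, whose origin is the TCP and whose axes are the flange's). Camera axes: x right, y up, looking along -z (the intrinsics and any distortion apply to the point x, -y, -z); pixel columns grow to the right and rows downward; lengths in m; the calibration is good to about 2 mm. The wrist camera is an equidistant fisheye: a pixel r from the principal point sees the ray r / f radians off the axis. A picture is of the moment at which its call begins: read the wrist's pose just before it. There is no depth.
- env.sign_off(): hands the job in; it is judged then, once.
The state is a dict: "time_s": time; "joint_positions": joint angles; "qd": joint speeds; "tau": joint torques, N m; "position": TCP position; "tool_rot": TCP orientation; "contact_force": force on the tool from outside, world axes, zero at the start; "ft_torque": the same for the moment, N m; "grip_width": finger opening in m; "finger_force": force on a finger pad.
Only numpy, scipy, OpenCV 4.12 (cv2) and the standard library are available. Lean on these libraries where they do the work, as an engineer would, in place of code of your own. Each camera call takes 0.05 s, during which the arm holds its last target. There are 200 camera calls.

TASK

Put the three round parts tins that lie on the leather pad away on the round black stand: the largest in the middle of the stand, the medium one centred on it and the smallest centred on top. Then lower the round dust cover with the black knob over the stack so that it stands flat and centred on the stand. Leave the other things on the desk where they lie.

Things in the scene. Friction and masses are not known exactly. Their poses are not given: they have to be found in the camera images.
- tin_large: Largest of the three light grey round parts tins that lie on the thin dark brown leather pad (3 mm thick) at the front of the desk: 62 mm across, 24 mm high, flat window lid that cannot come off. Origin: centre of its underside; z up. Grip it across the diameter.
- tin_medium: Medium round parts tin of the three on the leather pad, 50 mm across, 20 mm high. Origin: centre of its underside; z up.
- tin_small: Smallest round parts tin of the three on the leather pad, 36 mm across, 16 mm high. Origin: centre of its underside; z up.
- stand: Round black base fixed to the desk, 124 mm across, 12 mm high, flat grey top. Origin: centre of its underside, so its top is 12 mm above the origin; z up.
- dust_cover: Milky clear round plastic cover, open below, standing on its rim: 96 mm across (98 at the dark band at its foot), 90 mm inside, body 68 mm high, 64 mm of room inside, 0.12 kg. Black knob in the centre of its top, 20 mm across, 23 mm high (neck 17 mm), so 91 mm high in all. Origin: centre of the rim's underside; z up. Lift it by the knob from above.
- eraser: Bystander: dark grey abrasive stone 22 x 68 x 13 mm, lying flat. Origin: centre of its underside.
- gauge: Bystander: steel gauge block 30 x 20 x 18 mm. Origin: centre of its underside.
- loupe: Bystander: black eye loupe, 38 mm across, 32 mm high. Origin: centre of its underside.
- oil_pot: Bystander: small black oil pot with a red cap, 37 mm across, 32 mm high. Origin: centre of its underside.
- putty: Bystander: green stick of putty 20 x 52 x 14 mm, lying flat. Origin: centre of its underside.

How it is judged:
By the outcome, as a careful person would: the job done as asked, in the order asked, and still so for the second after the job is handed in, with the robot touching nothing.
It also fails if it takes over 112 s, if anything falls off the work surface, if the arm or the gripper's body presses on something with over 40 N, if the wrist force passes 120 N, or if a joint passes its speed limit or range.

## Working session

There is one attempt and no reset: what is moved stays moved. The work goes in short steps, Python scripts to look and compute and a tool call to move; the robot and the scene stay as the last step left them, time stands still between calls to the robot, and variables do not carry over. Pictures are saved under pics/ and viewed, at most 14 in all, crops included, and the job is handed in when it is done.

Besides the shell and the picture viewer there is one more tool, called after "Emit:" as name(argument=value, ...) on one line, values as JSON. step_arm: Moves the arm, as the interface text tells. Its arguments: {"type":"object","properties":{"targets":{"type":"array","items":{"type":"number"}}},"required":["targets"]}

```bash
mkdir -p pics; python3 - <<'E'
from station import env, optics
import cv2
s=env.sense(); print(s)
for n in("top","scene"):
    c=optics.read_camera(n); cv2.imwrite(f"pics/{n}0.png",c["image"][:,:,::-1]); print({k:v for k,v in c.items() if k!="image"})
c=optics.read_camera("wrist");print({k:v for k,v in c.items() if k!="image"})
E
```

```text
{'time_s': 0.0, 'joint_positions': array([-1.45122761e+00,  2.17773758e-01,  1.61496145e+00,  2.56156892e-06,
        1.31125769e+00, -1.12212974e-01]), 'qd': array([ 0.00040067, -0.00091942,  0.00117297, -0.00175045,  0.0025707 ,
       -0.00067372]), 'tau': array([ 4.10104203e-04, -3.96847987e+01, -3.03847754e+01, -1.28421289e-04,
        9.82792466e-03, -9.89214897e-06]), 'position': array([ 0.14353534, -0.60787861,  0.40334132]), 'tool_rot': array([ 9.93291492e-01,  1.15631192e-01, -3.17641365e-06, -1.20012270e-03]), 'contact_force': array([-0.5327002 , -0.39030179, -0.92682274]), 'ft_torque': array([-0.00816131, -0.03489142, -0.02624862]), 'finger_force': 0.0, 'grip_width': 0.08539517500632579}
{'mtx': array([[528.70882611,   0.        , 309.30461085],
       [  0.        , 528.70882611, 241.5433649 ],
       [  0.        ,   0.        ,   1.        ]]), 'eye': array([ 0.40659739, -0.06164727,  1.04125523]), 'rotation': array([-0.0301715 ,  0.04836847,  0.70723978, -0.7046716 ])}
{'mtx': array([[625.19092262,   0.        , 313.73625002],
       [  0.        , 625.19092262, 236.60631867],
       [  0.        ,   0.        ,   1.        ]]), 'eye': array([-0.34077166, -0.90862249,  0.95331665]), 'rotation': array([ 0.4021217 , -0.1780539 , -0.34360633,  0.82977686])}
{'mtx': array([[371.64829954,   0.        , 324.02494156],
       [  0.        , 371.64829954, 238.71915493],
       [  0.        ,   0.        ,   1.        ]]), 'hand_eye': array([[ 6.29006349e-04,  9.58208979e-01,  2.86068449e-01,
         7.24377473e-02],
       [ 9.99999797e-01, -5.73657886e-04, -2.77283581e-04,
        -4.60541733e-04],
       [-1.01590195e-04,  2.86068565e-01, -9.58209145e-01,
         3.16720077e-02],
       [ 0.00000000e+00,  0.00000000e+00,  0.00000000e+00,
         1.00000000e+00]])}
```

View pics/top0.png

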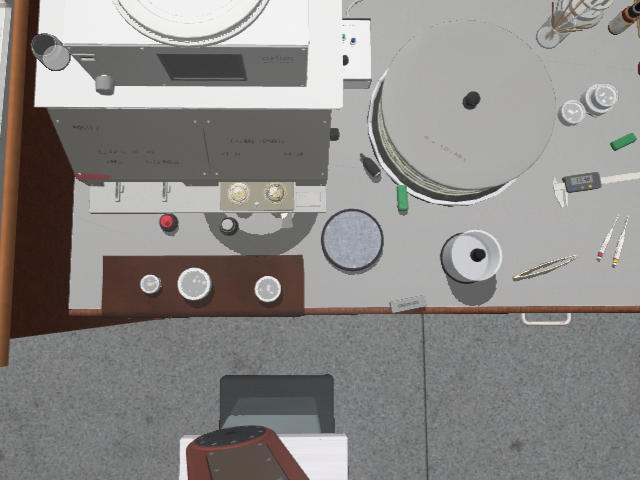

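View pics/scene0.png

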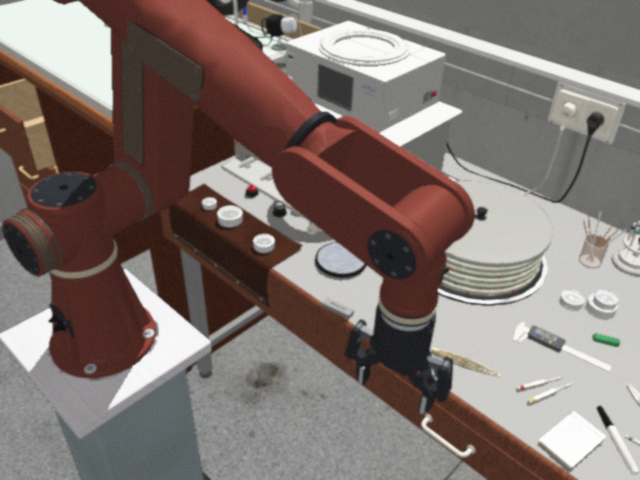

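```bash
cat > h.py <<'E'
from station import env, optics
import cv2, numpy as np
from scipy.spatial.transform import Rotation as R
def cam(n):
    s=env.sense(); c=optics.read_camera(n); c["fish"]=n=="wrist"
    if c["fish"]:
        T=np.eye(4); T[:3,:3]=R.from_quat(s["tool_rot"]).as_matrix(); T[:3,3]=s["position"]
        T=T@c["hand_eye"]; c["M"],c["o"]=T[:3,:3],T[:3,3]
    else: c["M"],c["o"]=R.from_quat(c["rotation"]).as_matrix(),c["eye"]
    return c
def proj(c,P):
    p=(np.atleast_2d(P)-c["o"])@c["M"]*[1,-1,-1]; K=c["mtx"]
    if c["fish"]:
        r=np.hypot(p[:,0],p[:,1])+1e-12; f=np.arctan2(r,p[:,2])/r; q=p[:,:2]*f[:,None]
    else: q=p[:,:2]/p[:,2:]
    return q*K[0,0]+K[:2,2]
def unproj(c,uv,z):
    K=c["mtx"]; q=(np.array(uv,float)-K[:2,2])/K[0,0]
    if c["fish"]:
        t=np.hypot(*q); d=np.array([*(q/t*np.sin(t)),np.cos(t)])
    else: d=np.array([*q,1])
    d=c["M"]@(d*[1,-1,-1]); return c["o"]+d*(z-c["o"][2])/d[2]
def hull(c,xy,r,z0,z1):
    a=np.linspace(0,2*np.pi,72,endpoint=False)
    P=[[xy[0]+r*np.cos(t),xy[1]+r*np.sin(t),z] for z in(z0,z1) for t in a]
    return cv2.convexHull(proj(c,P).astype(np.float32))
def cen(h):
    m=cv2.moments(h); return np.array([m["m10"],m["m01"]])/m["m00"],m["m00"]
def blob(mask,seed):
    """filled convex hull of the blob nearest the seed"""
    n,l,st,ce=cv2.connectedComponentsWithStats(mask.astype(np.uint8))
    ok=[i for i in range(1,n) if st[i,4]>30]
    i=min(ok,key=lambda i:np.hypot(*(ce[i]-seed)))
    return cv2.convexHull(cv2.findContours((l==i).astype(np.uint8),0,1)[0][0])
def fit(c,mask,seed,r,z0,z1):
    m=np.zeros(mask.shape,np.uint8); cv2.fillPoly(m,[blob(mask,seed)],1)
    q=np.argwhere(m)[:,::-1].mean(0); xy=unproj(c,q,z1)[:2]
    for _ in range(8): xy=xy+unproj(c,q,z1)[:2]-unproj(c,cen(hull(c,xy,r,z0,z1))[0],z1)[:2]
    return xy,m.sum()/cen(hull(c,xy,r,z0,z1))[1]   # position, area seen / area expected
def togo(x,y,z,yaw=None):
    """move from the measured pose, in tool axes (cm) """
    s=env.sense(); M=R.from_quat(s["tool_rot"])
    return np.round(M.inv().apply(np.array([x,y,z])-s["position"])*100,2)
E
python3 - <<'E'
from h import *
c=cam("top"); im=c["image"].astype(int); g=im.sum(2)/3; sat=im.max(2)-im.min(2)
for n,s,r,h in(("L",(194,284),.031,.024),("M",(267,289),.025,.02),("S",(150,284),.018,.016)):
    m=(im[:,:,2]>85); m[:258]=0; m[308:]=0
    print(n,fit(c,m,s,r,.003,.003+h))
yy,xx=np.mgrid[:480,:640]
m=(g<75)&(np.hypot(xx-478,yy-255)<12); print("knob",fit(c,m,(478,255),.010,.068,.091), unproj(c,(478,255),.09))
m=(g<75)&(np.hypot(xx-352,yy-239)<40); print("stand",fit(c,m,(352,239),.062,0,.012))
for n,p,z in(("box edge",(205,180),.2),("box edge0",(205,180),.0),("shelfedge",(160,212),0.02),("loupe",(229,226),.03),("red",(168,222),.03),("eraser",(408,303),.01)): print(n,unproj(c,p,z).round(3))
print(R.from_quat(env.sense()["tool_rot"]).as_matrix().round(3))
big=cv2.resize(c["image"][170:330,60:560],None,fx=1.6,fy=1.6)
E
```

```text
L (array([0.44060075, 0.13394983]), np.float64(1.018086851788196))
M (array([ 0.42980202, -0.00675069]), np.float64(1.0422500686091385))
S (array([0.44061521, 0.21900614]), np.float64(1.0475112726918252))
knob (array([ 0.48891771, -0.3954938 ]), np.float64(1.0967682136432684)) [ 0.48739715 -0.39356076  0.09      ]
stand (array([ 0.52571029, -0.17228471]), np.float64(0.9798742357066803))
box edge [0.601 0.084 0.2  ]
box edge0 [0.647 0.119 0.   ]
shelfedge [0.579 0.202 0.02 ]
loupe [0.55  0.066 0.03 ]
red [0.558 0.183 0.03 ]
eraser [ 0.401 -0.28   0.01 ]
[[ 0.973  0.23  -0.   ]
 [ 0.23  -0.973  0.002]
 [ 0.    -0.002 -1.   ]]
```

Emit:
step_arm(targets=[8.5, 4.75, -3.48, 0.69, 0, 0, 0, 8.5, 4.75, -3.48, 0.69, 0, 0, 0, 8.5, 4.75, -3.48, 0.69, 0, 0, 0, 8.5, 4.75, -3.48, 0.69, 0, 0, 0])

```text
time_s: 0.7
position: [0.2974, -0.4276, 0.3768]
tool_rot: [0.993, 0.115, 0.0, 0.0]
contact_force: [0.2, -0.5, 0.8]
grip_width: 0.0853
finger_force: 0.0
```

Emit:
step_arm(targets=[8.5, 4.75, -3.48, 0.69, 0, 0, 0, 8.5, 4.75, -3.48, 0.69, 0, 0, 0, 8.5, 4.75, -3.48, 0.69, 0, 0, 0, 8.5, 4.75, -3.48, 0.69, 0, 0, 0])

```text
time_s: 1.2
position: [0.4504, -0.2484, 0.3494]
tool_rot: [0.993, 0.116, 0.0, 0.0]
contact_force: [0.4, -0.7, -0.3]
grip_width: 0.0852
finger_force: 0.0
```

Well tracked. On to the large tin.

Emit:
step_arm(targets=[8.5, 1.1, -5.35, 0.7, 0, 0, 0, 8.5, 1.1, -5.35, 0.7, 0, 0, 0, 8.5, 1.1, -5.35, 0.7, 0, 0, 0, 8.5, 1.1, -5.35, 0.7, 0, 0, 0])

```text
time_s: 1.7
position: [0.4428, -0.03, 0.3214]
tool_rot: [0.993, 0.115, 0.0, 0.0]
contact_force: [0.2, -0.3, -0.5]
grip_width: 0.0851
finger_force: 0.0
```

Emit:
step_arm(targets=[8.5, 1.1, -5.35, 0.7, 0, 0, 0, 8.5, 1.1, -5.35, 0.7, 0, 0, 0, 8.5, 1.1, -5.35, 0.7, 0, 0, 0, 8.5, 0, 0, 0, 0, 0, 0])

```text
time_s: 2.2
position: [0.4374, 0.135, 0.2999]
tool_rot: [0.993, 0.119, -0.001, -0.0]
contact_force: [-0.6, 0.8, -0.2]
grip_width: 0.085
finger_force: 0.0
```

```bash
python3 - <<'E'
from h import *
c=cam("wrist"); cv2.imwrite("pics/w1.png",c["image"][:,:,::-1])
for n,p in(("L",(.4406,.134,.027)),("S",(.4406,.219,.019)),("M",(.4298,-.0068,.023))): print(n,proj(c,p))
print(togo(.4406,.134,.3))
E
```

```text
L [[327.53918098 234.77941856]]
S [[210.17665973 204.35917621]]
M [[498.72567568 287.46989866]]
[0.28 0.02 0.01]
```

View pics/w1.png

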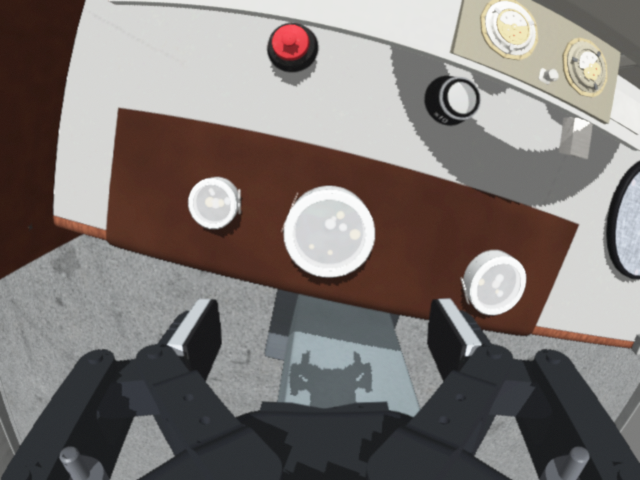

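```bash
cat >> h.py <<'E'
def tins(c,which):
    g=c["image"][:,:,2].astype(int); out={}
    D=dict(L=((.4406,.134),.031,.024),M=((.4298,-.0068),.025,.02),S=((.4406,.219),.018,.016))
    for n in which:
        p,r,h=D[n]; q=proj(c,[*p,.003+h])[0]; yy,xx=np.mgrid[:480,:640]
        rad=np.sqrt(cen(hull(c,p,r,.003,.003+h))[1]/np.pi)
        out[n]=fit(c,(g>85)&(np.hypot(xx-q[0],yy-q[1])<rad*1.25),q,r,.003,.003+h)
    return out
E
python3 - <<'E'
from h import *
c=cam("wrist"); print(tins(c,"LMS"))
H=c["hand_eye"]; K=c["mtx"]
for uv,y in(((217,300),.0425),((432,300),.0425),((210,300),.0425),((439,300),.0425)):
    q=(np.array(uv)-K[:2,2])/K[0,0]; t=np.hypot(*q); d=H[:3,:3]@(np.array([*(q/t*np.sin(t)),np.cos(t)])*[1,-1,-1])
    for Y in(y,-y):
        k=(Y-H[1,3])/d[1]
        if k>0: print(uv,H[:3,3]+k*d)
E
```

```text
{'L': (array([0.44072091, 0.13336482]), np.float64(1.0280316242438254)), 'M': (array([ 0.43013785, -0.00683991]), np.float64(1.0335684789556883)), 'S': (array([0.44095933, 0.21833837]), np.float64(1.0480802873730282))}
(217, 300) [ 0.00905759 -0.0425      0.15965041]
(432, 300) [0.00846412 0.0425     0.1609207 ]
(210, 300) [ 0.01310068 -0.0425      0.15128582]
(439, 300) [0.01250793 0.0425     0.15255237]
```

```bash
python3 - <<'E'
from h import *
print(togo(.4407,.1335,.172))
E
```

```text
[ 0.28 -0.05 12.83]
```

Emit:
step_arm(targets=[8.5, 0.25, 0, 4, 0, 0, 0, 8.5, 0, 0, 4, 0, 0, 0, 8.5, 0, 0, 2, 0, 0, 0, 8.5, 0, 0, 0, 0, 0, 0])

```text
time_s: 2.8
position: [0.4401, 0.131, 0.199]
tool_rot: [0.993, 0.114, -0.002, 0.0]
contact_force: [0.0, 0.1, -0.7]
grip_width: 0.0847
finger_force: 0.0
```

```bash
python3 - <<'E'
from h import *
c=cam("wrist"); print(tins(c,"L"),env.sense()["position"],togo(.4407,.1335,.172))
E
```

```text
{'L': (array([0.44104551, 0.13341191]), np.float64(1.0039107311100035))} [0.44093655 0.13135663 0.20028232] [ 0.03 -0.21  2.83]
```

Emit:
step_arm(targets=[8.5, 0, -0.2, 1.4, 0, 0, 0, 8.5, 0, 0, 1.4, 0, 0, 0, 8.5, 0, 0, 0, 0, 0, 0])

```text
time_s: 3.22
position: [0.4395, 0.1345, 0.1713]
tool_rot: [0.993, 0.116, -0.001, 0.0]
contact_force: [0.4, 0.1, -0.2]
grip_width: 0.085
finger_force: 0.0
```

Emit:
step_arm(targets=[5.5, 0, 0, 0, 0, 0, 0, 5.5, 0, 0, 0, 0, 0, 0, 5.5, 0, 0, 0, 0, 0, 0, 5.5, 0, 0, 0, 0, 0, 0, 5.5, 0, 0, 0, 0, 0, 0])

```text
time_s: 3.85
position: [0.441, 0.1348, 0.1733]
tool_rot: [0.993, 0.116, 0.001, -0.0]
contact_force: [-0.1, 1.5, 6.1]
grip_width: 0.0584
finger_force: 64.7
```

Emit:
step_arm(targets=[5.5, 0, 0, -2, 0, 0, 0, 5.5, 0, 0, -4, 0, 0, 0, 5.5, 0, 0, -4, 0, 0, 0, 5.5, 0, 0, 0, 0, 0, 0])

```text
time_s: 4.35
position: [0.4418, 0.1349, 0.2755]
tool_rot: [0.993, 0.116, 0.003, -0.0]
contact_force: [0.8, -0.0, -1.4]
grip_width: 0.0588
finger_force: 64.4
```

```bash
python3 - <<'E'
from h import *
s=env.sense();c=cam("wrist"); cv2.imwrite("pics/w2.png",c["image"][:,:,::-1]);print(s["position"],s["grip_width"],s["finger_force"],s["contact_force"])
E
```

```text
[0.44179595 0.13485853 0.27545969] 0.05884900049676789 64.40420965984231 [ 0.82595499 -0.0150871  -1.44120348]
```

View pics/w2.png

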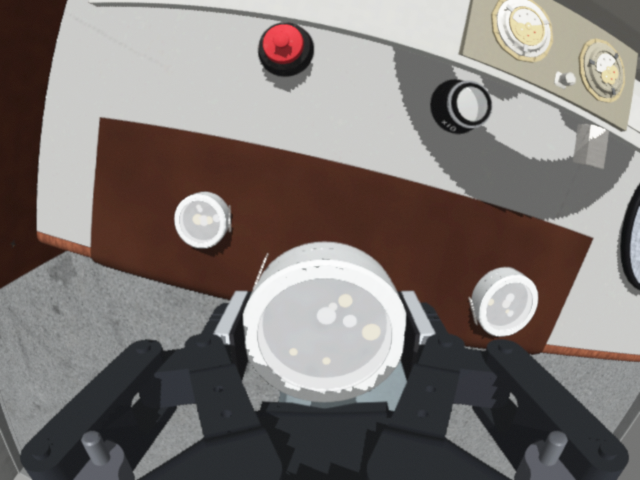

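Emit:
step_arm(targets=[5.5, 0.2, 5.3, 0, 0, 0, 0, 5.5, 0.2, 5.3, 0, 0, 0, 0, 5.5, 0.2, 5.3, 0, 0, 0, 0, 5.5, 0.2, 5.3, 0, 0, 0, 0, 5.5, 0, 0, 0, 0, 0, 0])

```text
time_s: 5.03
position: [0.4968, -0.0728, 0.2707]
tool_rot: [0.994, 0.113, -0.001, -0.0]
contact_force: [-0.0, 0.2, -1.0]
grip_width: 0.0585
finger_force: 64.6
```

```bash
python3 - <<'E'
from h import *
c=cam("wrist"); im=c["image"].copy(); g=im.astype(int).sum(2)/3
q=proj(c,(.5257,-.1723,.012))[0]; yy,xx=np.mgrid[:480,:640]; h=hull(c,(.5257,-.1723),.062,0,.012)
rad=np.sqrt(cen(h)[1]/np.pi); m=(g<75)&(np.hypot(xx-q[0],yy-q[1])<rad*1.2)
print(q,rad,fit(c,m,q,.062,0,.012),env.sense()["position"])
cv2.polylines(im,[np.int32(h)],1,(255,0,0)); im[m]=(0,255,0)
cv2.imwrite("pics/w3.png",im[:,:,::-1])
E
```

```text
[478.13774412 236.36204035] 85.19001062228189 (array([ 0.52349396, -0.17201002]), np.float64(1.0043619843200542)) [ 0.49607254 -0.0710666   0.2703381 ]
```

View pics/w3.png

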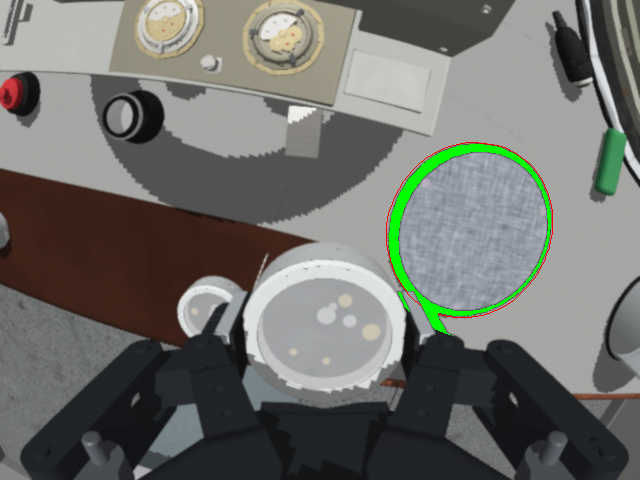

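```bash
python3 - <<'E'
from h import *
print(togo(.5252,-.1722,.2),[env.sense()["position"] for _ in range(3)])
E
```

```text
[ 0.57 10.53  7.01] [array([ 0.49607254, -0.0710666 ,  0.2703381 ]), array([ 0.49607254, -0.0710666 ,  0.2703381 ]), array([ 0.49607254, -0.0710666 ,  0.2703381 ])]
```

Emit:
step_arm(targets=[5.5, 0.3, 5.2, 0, 0, 0, 0, 5.5, 0.3, 5.3, 0, 0, 0, 0, 5.5, 0, 0, 4, 0, 0, 0, 5.5, 0, 0, 2.8, 0, 0, 0, 5.5, 0, 0, 0, 0, 0, 0])

```text
time_s: 5.7
position: [0.5241, -0.1683, 0.2002]
tool_rot: [0.993, 0.116, -0.004, -0.003]
contact_force: [-0.7, 0.5, -1.7]
grip_width: 0.0582
finger_force: 64.7
```

```bash
cat >>h.py <<'E'
def pose(n=5):
    P=[]
    for _ in range(n): P.append(env.sense()["position"]); optics.read_camera("top")
    return np.mean(P,0),np.std(P,0)
E
python3 - <<'E'
from h import *
p=pose(8); s=env.sense(); print(p, s["tool_rot"],s["contact_force"]); M=R.from_quat([.9933,.1155,0,0])
print(M.inv().apply(np.array([.5252,-.1722,.181])-p[0])*100)
E
```

```text
(array([ 0.52666463, -0.16977616,  0.20438371]), array([0.00119335, 0.00081078, 0.00202246])) [9.93275388e-01 1.15769563e-01 1.01689106e-03 6.14626047e-04] [-0.35493023 -0.69963954 -1.06685764]
[-0.19817124  0.20231014  2.33837089]
```

```bash
python3 - <<'E'
from h import *
c=cam("wrist"); H=c["hand_eye"]; c["M"],c["o"]=H[:3,:3],H[:3,3]
g=c["image"][:,:,1].astype(int); print("col326 rows:",[(r,g[r,326]) for r in range(225,285,2)],[(r,g[r,326]) for r in range(376,406,2)])
for zb in(.166,.169,.172):
  for dx in(-.003,0,.003): print(zb,dx,proj(c,[[.031+dx,0,zb],[.031+dx,0,zb-.024],[-.031+dx,0,zb-.024]])[:,1].round(1))
E
```

```text
col326 rows: [(225, np.int64(130)), (227, np.int64(130)), (229, np.int64(144)), (231, np.int64(140)), (233, np.int64(137)), (235, np.int64(130)), (237, np.int64(129)), (239, np.int64(124)), (241, np.int64(138)), (243, np.int64(148)), (245, np.int64(149)), (247, np.int64(149)), (249, np.int64(152)), (251, np.int64(152)), (253, np.int64(151)), (255, np.int64(151)), (257, np.int64(149)), (259, np.int64(160)), (261, np.int64(210)), (263, np.int64(221)), (265, np.int64(199)), (267, np.int64(194)), (269, np.int64(192)), (271, np.int64(192)), (273, np.int64(191)), (275, np.int64(190)), (277, np.int64(184)), (279, np.int64(136)), (281, np.int64(134)), (283, np.int64(133))] [(376, np.int64(138)), (378, np.int64(157)), (380, np.int64(163)), (382, np.int64(162)), (384, np.int64(162)), (386, np.int64(162)), (388, np.int64(175)), (390, np.int64(184)), (392, np.int64(139)), (394, np.int64(96)), (396, np.int64(94)), (398, np.int64(94)), (400, np.int64(94)), (402, np.int64(74)), (404, np.int64(66))]
0.166 -0.003 [249.6 273.2 416.1]
0.166 0 [242.1 264.4 410.8]
0.166 0.003 [234.5 255.5 405.4]
0.169 -0.003 [247.2 269.8 411.1]
0.169 0 [239.8 261.2 405.8]
0.169 0.003 [232.3 252.4 400.4]
0.172 -0.003 [244.9 266.5 406.3]
0.172 0 [237.6 258.1 401. ]
0.172 0.003 [230.3 249.5 395.6]
```

Emit:
step_arm(targets=[5.5, -0.15, 0.2, 1.5, 0, 0, 0, 5.5, 0, 0, 0.6, 0, 0, 0, 5.5, 0, 0, 0.15, 0, 0, 0, 5.5, 0, 0, 0, 0, 0, 0])

```text
time_s: 6.65
position: [0.5256, -0.173, 0.1824]
tool_rot: [0.993, 0.116, -0.001, -0.0]
contact_force: [-3.2, 1.3, 7.8]
grip_width: 0.0584
finger_force: 65.5
```

```bash
python3 - <<'E'
from h import *
p=pose(6); s=env.sense(); print(p, s["tool_rot"],s["contact_force"])
E
```

```text
(array([ 0.52559558, -0.17299972,  0.18240538]), array([1.12291839e-05, 1.16239919e-05, 5.79106318e-06])) [ 9.93295045e-01  1.15602343e-01 -9.29988885e-04 -4.33126575e-04] [-4.03906001  1.69486263  8.40050208]
```

Emit:
step_arm(targets=[8.5, 0, 0, 0, 0, 0, 0, 8.5, 0, 0, 0, 0, 0, 0, 8.5, 0, 0, 0, 0, 0, 0, 8.5, 0, 0, 0, 0, 0, 0])

```text
time_s: 7.45
position: [0.5257, -0.1729, 0.1817]
tool_rot: [0.993, 0.116, -0.0, -0.0]
contact_force: [0.7, -0.6, 0.4]
grip_width: 0.0848
finger_force: 0.0
```

Emit:
step_arm(targets=[8.5, 0, 0, -4, 0, 0, 0, 8.5, 0, 0, -6, 0, 0, 0, 8.5, 0, 0, -2, 0, 0, 0, 8.5, 0, 0, 0, 0, 0, 0, 8.5, 0, 0, 0, 0, 0, 0])

```text
time_s: 8.07
position: [0.5251, -0.1726, 0.3004]
tool_rot: [0.993, 0.116, -0.001, -0.001]
contact_force: [-0.4, 0.1, -0.8]
grip_width: 0.0852
finger_force: 0.0
```

```bash
python3 - <<'E'
from h import *
c=cam("wrist"); im=c["image"].copy(); g=im.astype(int).sum(2)/3; yy,xx=np.mgrid[:480,:640]
S=(.5252,-.1722)
cv2.polylines(im,[np.int32(hull(c,S,.062,0,.012).round())],1,(255,0,0))
cv2.polylines(im,[np.int32(hull(c,S,.031,.036,.0361).round())],1,(0,0,255))
cv2.imwrite("pics/w4.png",im[:,:,::-1]); print(pose(4),proj(c,[*S,.036]))
q=proj(c,(*S,.012))[0]; rad=np.sqrt(cen(hull(c,S,.062,0,.012))[1]/np.pi); m=(g<75)&(np.hypot(xx-q[0],yy-q[1])<rad*1.12)
print("stand",fit(c,m,q,.062,0,.012))
E
```

```text
(array([ 0.52499997, -0.17258233,  0.29988315]), array([9.79783210e-05, 4.23411630e-05, 1.33838311e-04])) [[324.74451364 241.95754427]]
stand (array([ 0.52640534, -0.17262272]), np.float64(0.9749083606730499))
```

View pics/w4.png

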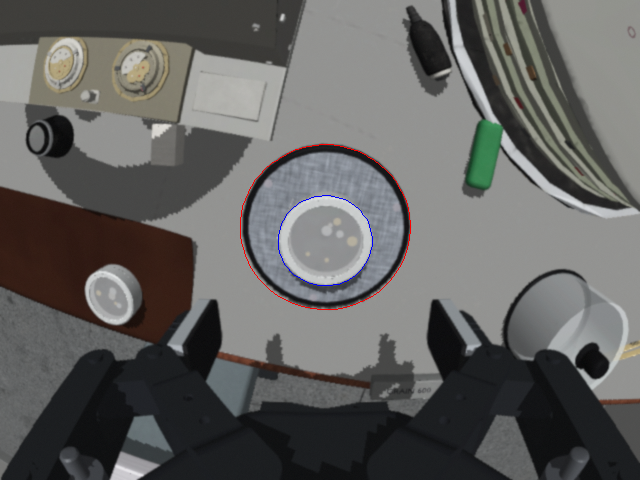

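Emit:
step_arm(targets=[8.5, -1.36, -4.58, 0, 0, 0, 0, 8.5, -1.36, -4.58, 0, 0, 0, 0, 8.5, -1.36, -4.58, 2, 0, 0, 0, 8.5, -1.36, -4.58, 3, 0, 0, 0, 8.5, 0, 0, 4, 0, 0, 0])

```text
time_s: 8.95
position: [0.4291, -0.0049, 0.2111]
tool_rot: [0.993, 0.117, -0.0, -0.0]
contact_force: [0.4, -0.7, -0.7]
grip_width: 0.0849
finger_force: 0.0
```

Emit:
step_arm(targets=[8.5, 0, 0, 0, 0, 0, 0, 8.5, 0, 0, 0, 0, 0, 0, 8.5, 0, 0, 0, 0, 0, 0])

```text
time_s: 9.32
position: [0.4323, -0.0078, 0.2138]
tool_rot: [0.993, 0.115, 0.002, 0.001]
contact_force: [0.3, -0.4, -0.1]
grip_width: 0.0849
finger_force: 0.0
```

```bash
python3 - <<'E'
from h import *
c=cam("wrist"); p=pose(4); print(p,tins(c,"M"),togo(.43,-.0068,.1745))
E
```

```text
(array([ 0.43181967, -0.00765418,  0.21338312]), array([2.69550869e-04, 9.86285866e-05, 2.67100371e-04])) {'M': (array([ 0.43029124, -0.00707759]), np.float64(1.0049169277672234))} [-0.11 -0.09  3.82]
```

Emit:
step_arm(targets=[8.5, -0.13, -0.07, 2.5, 0, 0, 0, 8.5, 0, 0, 1.4, 0, 0, 0, 8.5, 0, 0, 0, 0, 0, 0, 8.5, 0, 0, 0, 0, 0, 0])

```text
time_s: 10.07
position: [0.4297, -0.0068, 0.1733]
tool_rot: [0.993, 0.116, 0.0, 0.0]
contact_force: [-0.1, -0.1, -0.3]
grip_width: 0.0847
finger_force: 0.0
```

Emit:
step_arm(targets=[4.2, 0, 0, 0, 0, 0, 0, 4.2, 0, 0, 0, 0, 0, 0, 4.2, 0, 0, 0, 0, 0, 0, 4.2, 0, 0, 0, 0, 0, 0, 4.2, 0, 0, 0, 0, 0, 0])

```text
time_s: 10.7
position: [0.4302, -0.0069, 0.174]
tool_rot: [0.993, 0.116, 0.001, 0.0]
contact_force: [-0.4, -0.1, 6.0]
grip_width: 0.0462
finger_force: 64.8
```

```bash
python3 - <<'E'
from h import *
s=env.sense(); p=pose(3); print(p,s["contact_force"],s["grip_width"],s["tool_rot"])
E
```

```text
(array([ 0.43022141, -0.00690411,  0.1740511 ]), array([7.42099628e-06, 5.93027529e-06, 1.40476616e-05])) [-0.35407287 -0.11412382  5.96858588] 0.046243805102077394 [9.93290005e-01 1.15645733e-01 9.76306435e-04 2.78497708e-04]
```

Emit:
step_arm(targets=[4.2, 0, 0, -3, 0, 0, 0, 4.2, 0, 0, -5, 0, 0, 0, 4.2, 1.36, 4.58, 0, 0, 0, 0, 4.2, 1.36, 4.58, 0, 0, 0, 0, 4.2, 1.36, 4.58, 0, 0, 0, 0])

```text
time_s: 11.48
position: [0.5011, -0.1322, 0.2532]
tool_rot: [0.993, 0.116, 0.0, 0.0]
contact_force: [0.2, 0.3, 0.1]
grip_width: 0.0465
finger_force: 61.8
```

Emit:
step_arm(targets=[4.2, 1.36, 4.58, 0, 0, 0, 0, 4.2, 0, 0, 2.5, 0, 0, 0, 4.2, 0, 0, 1, 0, 0, 0, 4.2, 0, 0, 0, 0, 0, 0, 4.2, 0, 0, 0, 0, 0, 0])

```text
time_s: 12.1
position: [0.5244, -0.1721, 0.2184]
tool_rot: [0.993, 0.116, 0.0, 0.0]
contact_force: [0.7, -0.4, 0.6]
grip_width: 0.046
finger_force: 61.8
```

```bash
python3 - <<'E'
from h import *
p=pose(5); s=env.sense(); print(p,s["contact_force"],s["grip_width"],s["tool_rot"]); print(togo(.5253,-.1727,.207))
E
```

```text
(array([ 0.52462246, -0.17224316,  0.21878225]), array([0.00013453, 0.00011239, 0.0001972 ])) [ 0.32089799  0.09936384 -0.30662723] 0.04614680280100427 [9.93266876e-01 1.15846520e-01 6.02279335e-04 3.64857002e-04]
[0.05 0.04 1.18]
```

Emit:
step_arm(targets=[4.2, 0.05, 0.05, 0.7, 0, 0, 0, 4.2, 0, 0, 0.4, 0, 0, 0, 4.2, 0, 0, 0.1, 0, 0, 0, 4.2, 0, 0, 0, 0, 0, 0, 4.2, 0, 0, 0, 0, 0, 0])

```text
time_s: 12.98
position: [0.525, -0.1729, 0.2064]
tool_rot: [0.993, 0.116, -0.0, -0.0]
contact_force: [-2.1, 1.1, 5.1]
grip_width: 0.0462
finger_force: 64.7
```

Emit:
step_arm(targets=[8.5, 0, 0, 0, 0, 0, 0, 8.5, 0, 0, 0, 0, 0, 0, 8.5, 0, 0, 0, 0, 0, 0, 8.5, 0, 0, -3, 0, 0, 0, 8.5, 0, 0, -5, 0, 0, 0])

```text
time_s: 13.6
position: [0.5238, -0.1724, 0.2843]
tool_rot: [0.993, 0.116, -0.003, -0.002]
contact_force: [1.4, -0.3, -0.2]
grip_width: 0.0848
finger_force: 0.0
```

Emit:
step_arm(targets=[8.5, 0, 0, -2, 0, 0, 0, 8.5, 0, 0, 0, 0, 0, 0, 8.5, 0, 0, 0, 0, 0, 0])

```text
time_s: 13.98
position: [0.5244, -0.1727, 0.3046]
tool_rot: [0.993, 0.116, -0.001, -0.001]
contact_force: [-0.6, 0.5, -0.9]
grip_width: 0.085
finger_force: 0.0
```

```bash
python3 - <<'E'
from h import *
c=cam("wrist"); im=c["image"].copy()
S=(.5253,-.1727)
for r,z in((.062,.012),(.031,.036),(.025,.056)): cv2.polylines(im,[np.int32(hull(c,S,r,z,z+1e-4).round())],1,(255,0,0))
cv2.imwrite("pics/w5.png",cv2.resize(im[120:340,200:460,::-1],None,fx=2.5,fy=2.5)); print(pose(4))
E
```

```text
(array([ 0.5242649 , -0.17261041,  0.30409016]), array([7.36819576e-05, 3.79216347e-05, 1.06099950e-04]))
```

View pics/w5.png

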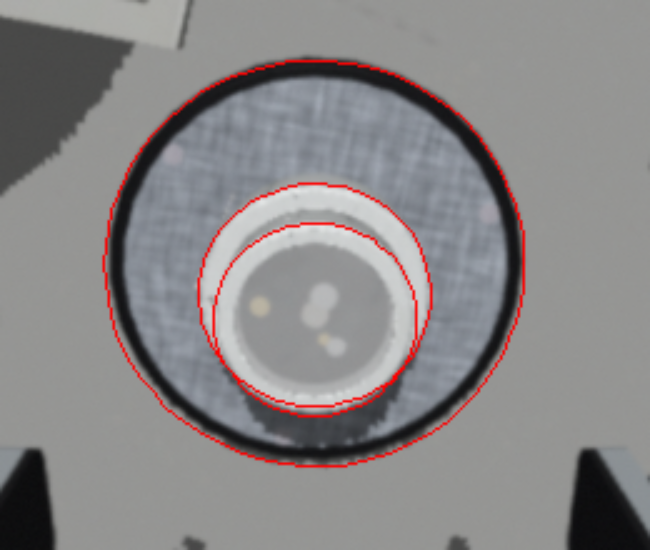

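Emit:
step_arm(targets=[8.5, 0.12, -5.71, 0, 0, 0, 0, 8.5, 0.12, -5.71, 0, 0, 0, 0, 8.5, 0.12, -5.71, 0, 0, 0, 0, 8.5, 0.12, -5.71, 0, 0, 0, 0, 8.5, 0.12, -5.71, 0, 0, 0, 0])

```text
time_s: 14.85
position: [0.4645, 0.1079, 0.3057]
tool_rot: [0.993, 0.115, -0.0, -0.0]
contact_force: [0.4, 0.1, 0.3]
grip_width: 0.0845
finger_force: 0.0
```

Emit:
step_arm(targets=[8.5, 0.12, -5.71, 0, 0, 0, 0, 8.5, 0.12, -5.71, 2, 0, 0, 0, 8.5, 0, 0, 5, 0, 0, 0, 8.5, 0, 0, 1, 0, 0, 0, 8.5, 0, 0, 0, 0, 0, 0])

```text
time_s: 15.48
position: [0.4411, 0.2175, 0.2253]
tool_rot: [0.993, 0.115, -0.001, 0.0]
contact_force: [0.5, 0.2, 1.0]
grip_width: 0.0848
finger_force: 0.0
```

```bash
python3 - <<'E'
from h import *
for _ in range(4): optics.read_camera("top")
c=cam("wrist"); p=pose(4); print(p,tins(c,"S"),togo(.4408,.2187,.176))
E
```

```text
(array([0.44224181, 0.21777369, 0.22740851]), array([2.38745905e-04, 4.47135039e-05, 2.80863901e-04])) {'S': (array([0.44125825, 0.21854875]), np.float64(1.0150305989691393))} [-0.08 -0.1   5.08]
```

Emit:
step_arm(targets=[8.5, -0.07, -0.1, 3, 0, 0, 0, 8.5, 0, 0, 2.1, 0, 0, 0, 8.5, 0, 0, 0, 0, 0, 0, 8.5, 0, 0, 0, 0, 0, 0])

```text
time_s: 16.42
position: [0.4409, 0.219, 0.1757]
tool_rot: [0.993, 0.116, 0.001, -0.0]
contact_force: [0.8, 1.0, 0.3]
grip_width: 0.0849
finger_force: 0.0
```

Emit:
step_arm(targets=[2.8, 0, 0, 0, 0, 0, 0, 2.8, 0, 0, 0, 0, 0, 0, 2.8, 0, 0, 0, 0, 0, 0, 2.8, 0, 0, 0, 0, 0, 0, 2.8, 0, 0, 0, 0, 0, 0])

```text
time_s: 17.05
position: [0.4411, 0.2191, 0.1759]
tool_rot: [0.993, 0.116, 0.001, -0.0]
contact_force: [0.0, -0.7, 5.0]
grip_width: 0.0327
finger_force: 60.0
```

Emit:
step_arm(targets=[2.8, 0, 0, 0, 0, 0, 0, 2.8, 0, 0, 0, 0, 0, 0])

```text
time_s: 17.3
position: [0.4411, 0.2191, 0.1759]
tool_rot: [0.993, 0.116, 0.001, -0.0]
contact_force: [-0.4, 0.1, 4.8]
grip_width: 0.0327
finger_force: 60.0
```

Emit:
step_arm(targets=[2.8, 0, 0, -3, 0, 0, 0, 2.8, 0, 0, -5, 0, 0, 0, 2.8, -0.12, 5.72, -2, 0, 0, 0, 2.8, -0.12, 5.72, 0, 0, 0, 0, 2.8, -0.12, 5.72, 0, 0, 0, 0])

```text
time_s: 17.92
position: [0.4763, 0.0496, 0.2753]
tool_rot: [0.993, 0.116, 0.0, 0.0]
contact_force: [-0.0, 0.1, -0.7]
grip_width: 0.0324
finger_force: 59.8
```

Emit:
step_arm(targets=[2.8, -0.12, 5.72, 0, 0, 0, 0, 2.8, -0.12, 5.72, 0, 0, 0, 0, 2.8, -0.12, 5.72, 0, 0, 0, 0, 2.8, -0.12, 5.72, 0, 0, 0, 0, 2.8, 0, 0, 0, 0, 0, 0])

```text
time_s: 18.55
position: [0.5247, -0.1766, 0.2751]
tool_rot: [0.994, 0.113, 0.001, 0.001]
contact_force: [0.1, 0.4, -0.4]
grip_width: 0.0321
finger_force: 59.9
```

Emit:
step_arm(targets=[2.8, 0, 0, 2, 0, 0, 0, 2.8, 0, 0, 1.5, 0, 0, 0, 2.8, 0, 0, 0, 0, 0, 0, 2.8, 0, 0, 0, 0, 0, 0])

```text
time_s: 19.05
position: [0.5243, -0.1722, 0.2401]
tool_rot: [0.993, 0.116, 0.0, -0.0]
contact_force: [-0.0, -0.4, 0.1]
grip_width: 0.0329
finger_force: 59.9
```

```bash
python3 - <<'E'
from h import *
p=pose(5); s=env.sense(); print(p,s["contact_force"],s["grip_width"],s["tool_rot"]); print(togo(.5250,-.1729,.229))
E
```

```text
(array([ 0.52459067, -0.17254876,  0.24064476]), array([0.00013473, 0.00019294, 0.00029009])) [ 0.18066491  0.31859804 -0.37487639] 0.03235523896647628 [9.93277027e-01 1.15759781e-01 5.51356538e-04 3.40420800e-04]
[0.04 0.02 1.17]
```

Emit:
step_arm(targets=[2.8, 0, 0, 0.7, 0, 0, 0, 2.8, 0, 0, 0.4, 0, 0, 0, 2.8, 0, 0, 0.15, 0, 0, 0, 2.8, 0, 0, 0, 0, 0, 0, 2.8, 0, 0, 0, 0, 0, 0])

```text
time_s: 19.92
position: [0.5243, -0.1728, 0.228]
tool_rot: [0.993, 0.116, -0.0, -0.0]
contact_force: [-1.8, 0.4, 5.2]
grip_width: 0.0328
finger_force: 60.4
```

Emit:
step_arm(targets=[8.5, 0, 0, 0, 0, 0, 0, 8.5, 0, 0, 0, 0, 0, 0, 8.5, 0, 0, 0, 0, 0, 0, 8.5, 0, 0, -4, 0, 0, 0, 8.5, 0, 0, -5, 0, 0, 0])

```text
time_s: 20.55
position: [0.5234, -0.1725, 0.3166]
tool_rot: [0.993, 0.116, -0.002, -0.001]
contact_force: [0.8, -0.6, 0.9]
grip_width: 0.085
finger_force: 0.0
```

Emit:
step_arm(targets=[8.5, 0, 0, -4, 0, 0, 0, 8.5, -2.14, 5.2, 0, 0, 0, 0, 8.5, -2.14, 5.2, 0, 0, 0, 0, 8.5, -2.14, 5.2, 0, 0, 0, 0, 8.5, -2.14, 5.2, 0, 0, 0, 0])

```text
time_s: 21.18
position: [0.4883, -0.3965, 0.3574]
tool_rot: [0.993, 0.116, 0.0, 0.0]
contact_force: [1.0, -0.2, 0.3]
grip_width: 0.0852
finger_force: 0.0
```

```bash
python3 - <<'E'
from h import *
for _ in range(5): optics.read_camera("top")
c=cam("wrist"); im=c["image"].copy(); print(pose(2))
S=(.5253,-.1727); K=(.489,-.3955)
for r,z in((.062,.012),(.031,.036),(.025,.056),(.018,.072)): cv2.polylines(im,[np.int32(hull(c,S,r,z,z+1e-4).round())],1,(255,0,0))
for r,z in((.049,0),(.048,.068),(.01,.091)): cv2.polylines(im,[np.int32(hull(c,K,r,z,z+1e-4).round())],1,(255,0,0))
cv2.imwrite("pics/w6.png",im[:,:,::-1])
E
```

```text
(array([ 0.48885535, -0.39381017,  0.35701311]), array([8.88988544e-05, 1.84028407e-04, 5.49874387e-05]))
```

View pics/w6.png

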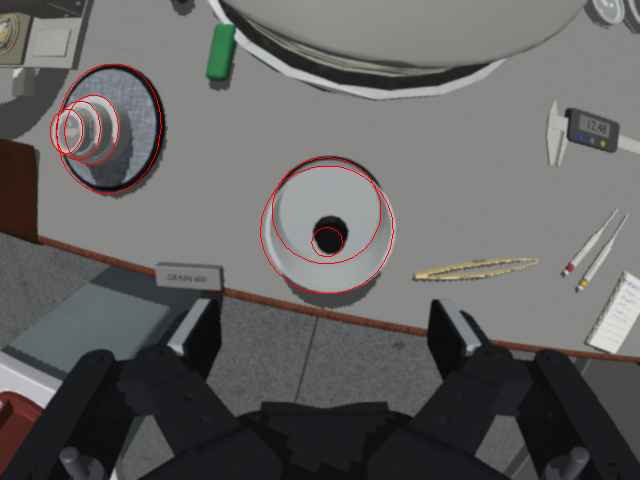

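```bash
python3 - <<'E'
from h import *
c=cam("wrist"); im=c["image"].copy(); np.savez("w.npz",im=im); K=(.489,-.3955)
cv2.imwrite("pics/w7.png",cv2.resize(im[140:310,240:420,::-1],None,fx=3.4,fy=3.4,interpolation=2))
g=im.astype(int).sum(2)/3; yy,xx=np.mgrid[:480,:640]
for t in(30,45,60): m=(g<t)&(np.hypot(xx-330,yy-236)<28); print(t,fit(c,m,(330,236),.010,.068,.091))
E
```

```text
30 (array([ 0.49172572, -0.39745958]), np.float64(0.9698598440427392))
45 (array([ 0.49214755, -0.39735772]), np.float64(1.0473082666273745))
60 (array([ 0.49210956, -0.39736295]), np.float64(1.100133044535109))
```

View pics/w7.png

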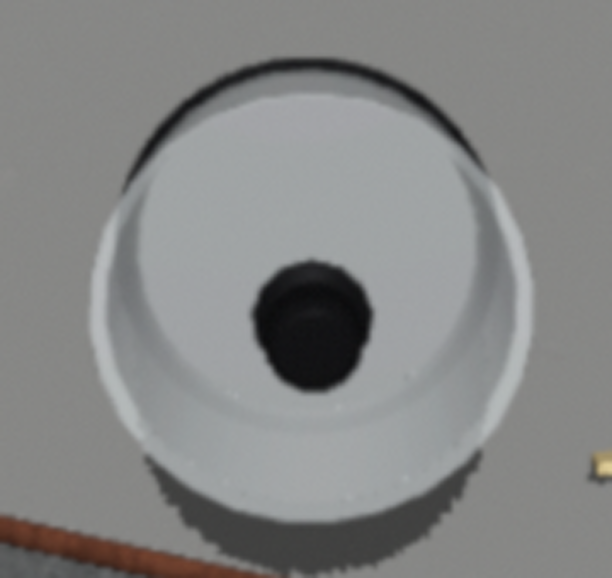

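```bash
python3 - <<'E'
from h import *
c=cam("wrist"); im=c["image"].copy(); K=(.492,-.3974)
a=im.copy(); b=[]
def draw(c,a,x0,x1,y0,y1,f):
    o=cv2.resize(a[y0:y1,x0:x1],None,fx=f,fy=f,interpolation=2)
    for r,z in((.049,0),(.049,.006),(.048,.068),(.045,0),(.01,.091),(.01,.085)):
        h=hull(c,K,r,z,z+1e-4).reshape(-1,2); h=(h+.5-[x0,y0])*f; cv2.polylines(o,[np.int32(h.round())],1,(255,0,0))
    return o
A=draw(c,im,250,410,145,305,2.5)
t=cam("top"); g=t["image"].astype(int).sum(2)/3; yy,xx=np.mgrid[:480,:640]
for th in(45,60,75): 
    m=(g<th)&(np.hypot(xx-478,yy-255)<13); print(th,fit(t,m,(478,255),.010,.068,.091))
B=draw(t,t["image"],432,512,216,296,5)
cv2.imwrite("pics/w8.png",np.hstack([A,B])[:,:,::-1])
E
```

```text
45 (array([ 0.4888799 , -0.39165044]), np.float64(1.9205712751020045))
60 (array([ 0.48967892, -0.39510171]), np.float64(2.445523788216054))
75 (array([ 0.49013664, -0.39738461]), np.float64(2.862960752384069))
```

View pics/w8.png

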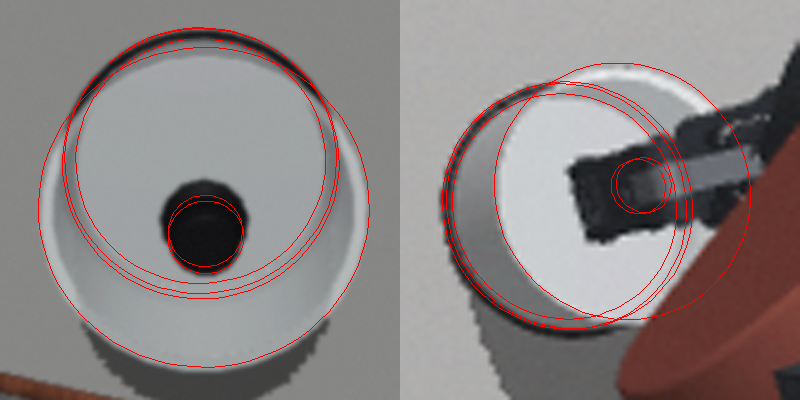

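Emit:
step_arm(targets=[8.5, 0.22, 0.4, 3, 0, 0, 0, 8.5, 0, 0, 4, 0, 0, 0, 8.5, 0, 0, 0, 0, 0, 0, 8.5, 0, 0, 0, 0, 0, 0])

```text
time_s: 22.22
position: [0.4923, -0.3983, 0.2887]
tool_rot: [0.993, 0.116, 0.0, 0.001]
contact_force: [0.1, -0.2, 1.1]
grip_width: 0.085
finger_force: 0.0
```

```bash
python3 - <<'E'
from h import *
print(pose(5))
c=cam("wrist"); g=c["image"].astype(int).sum(2)/3; yy,xx=np.mgrid[:480,:640]; q=proj(c,(.492,-.3974,.08))[0]
for t in(30,45): m=(g<t)&(np.hypot(xx-q[0],yy-q[1])<45); print(q,fit(c,m,q,.010,.068,.091))
print(togo(.492,-.3974,.2445))
E
```

```text
(array([ 0.49248779, -0.39871269,  0.28965191]), array([0.0001158 , 0.00021884, 0.00050124]))
[320.98798026 275.25646066] (array([ 0.49231005, -0.39752257]), np.float64(1.0048672293623857))
[320.98798026 275.25646066] (array([ 0.49253324, -0.39743509]), np.float64(1.0483667155069571))
[ 0.01 -0.14  4.46]
```

Emit:
step_arm(targets=[8.5, 0, -0.13, 2.5, 0, 0, 0, 8.5, 0, 0, 1.9, 0, 0, 0, 8.5, 0, 0, 0, 0, 0, 0, 8.5, 0, 0, 0, 0, 0, 0, 8.5, 0, 0, 0, 0, 0, 0])

```text
time_s: 23.15
position: [0.4919, -0.3975, 0.2446]
tool_rot: [0.993, 0.116, 0.001, 0.001]
contact_force: [0.0, 0.0, 0.7]
grip_width: 0.0848
finger_force: 0.0
```

```bash
python3 - <<'E'
from h import *
print(pose(4),togo(.4923,-.3975,.2445),env.sense()["contact_force"])
E
```

```text
(array([ 0.49183463, -0.39739794,  0.24453962]), array([6.79493873e-05, 7.45772487e-05, 1.24018657e-04])) [ 0.06  0.04 -0.03] [-1.03592534 -0.64226843 -0.2098395 ]
```

Emit:
step_arm(targets=[1.0, 0.05, 0, 0, 0, 0, 0, 1.0, 0, 0, 0, 0, 0, 0, 1.0, 0, 0, 0, 0, 0, 0, 1.0, 0, 0, 0, 0, 0, 0, 1.0, 0, 0, 0, 0, 0, 0])

```text
time_s: 23.98
position: [0.4921, -0.3971, 0.244]
tool_rot: [0.993, 0.116, 0.0, 0.0]
contact_force: [-1.6, 0.1, 3.3]
grip_width: 0.0173
finger_force: 59.2
```

Emit:
step_arm(targets=[1.0, 0, 0, 0, 0, 0, 0, 1.0, 0, 0, 0, 0, 0, 0, 1.0, 0, 0, 0, 0, 0, 0])

```text
time_s: 24.35
position: [0.4921, -0.3971, 0.244]
tool_rot: [0.993, 0.116, 0.0, 0.0]
contact_force: [-0.7, 0.6, 5.4]
grip_width: 0.0178
finger_force: 59.6
```

Emit:
step_arm(targets=[1.0, 0, 0, -2, 0, 0, 0, 1.0, 0, 0, -3.5, 0, 0, 0, 1.0, 0, 0, -3.5, 0, 0, 0, 1.0, 0, 0, -2, 0, 0, 0, 1.0, 0, 0, 0, 0, 0, 0])

```text
time_s: 24.98
position: [0.4924, -0.3973, 0.3558]
tool_rot: [0.993, 0.116, 0.001, 0.002]
contact_force: [0.4, 0.7, -2.1]
grip_width: 0.0173
finger_force: 58.8
```

Emit:
step_arm(targets=[1.0, 1.4, -3.51, 0, 0, 0, 0, 1.0, 2.1, -5.27, 0, 0, 0, 0, 1.0, 2.1, -5.27, 0, 0, 0, 0, 1.0, 1.75, -4.39, 0, 0, 0, 0, 1.0, 1.05, -2.63, 0, 0, 0, 0])

```text
time_s: 25.6
position: [0.5245, -0.1699, 0.351]
tool_rot: [0.993, 0.117, -0.002, -0.001]
contact_force: [0.9, -0.6, -0.8]
grip_width: 0.0174
finger_force: 58.9
```

```bash
python3 - <<'E'
from h import *
for _ in range(6): optics.read_camera("top")
s=env.sense(); print(pose(4),s["tool_rot"],s["contact_force"],s["grip_width"],togo(.5255,-.1727,.2555))
c=cam("wrist"); t=cam("scene"); cv2.imwrite("pics/w9.png",np.hstack([c["image"][100:400,120:520],t["image"][120:420,240:640]])[:,:,::-1])
E
```

```text
(array([ 0.52505777, -0.17350379,  0.35291088]), array([5.32425236e-05, 1.43062972e-04, 2.36579619e-04])) [ 9.93331853e-01  1.15287787e-01 -7.33437103e-04 -1.31234994e-04] [ 0.77317402  0.15138343 -0.45502408] 0.017356524904220776 [ 0.05 -0.07  9.79]
```

View pics/w9.png

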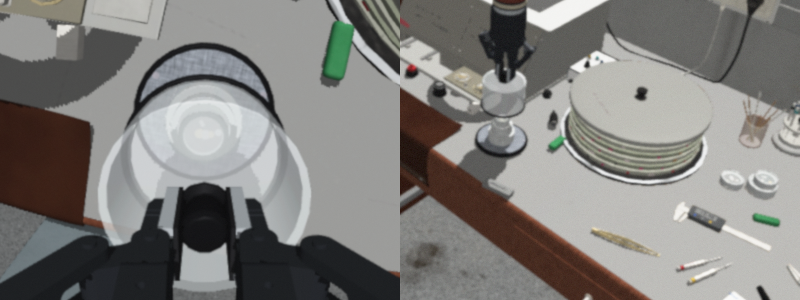

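Emit:
step_arm(targets=[1.0, 0.05, -0.05, 2, 0, 0, 0, 1.0, 0, 0, 2.5, 0, 0, 0, 1.0, 0, 0, 2.5, 0, 0, 0, 1.0, 0, 0, 1.5, 0, 0, 0, 1.0, 0, 0, 0, 0, 0, 0])

```text
time_s: 26.82
position: [0.5251, -0.1718, 0.2672]
tool_rot: [0.993, 0.116, -0.001, -0.001]
contact_force: [-0.1, 0.8, -1.4]
grip_width: 0.0173
finger_force: 59.0
```

```bash
python3 - <<'E'
from h import *
for _ in range(4): optics.read_camera("top")
s=env.sense(); print(pose(4),s["tool_rot"],s["contact_force"],togo(.5255,-.1727,.256))
E
```

```text
(array([ 0.52626275, -0.17221649,  0.26978132]), array([9.51229127e-05, 6.21153850e-05, 1.34776400e-04])) [9.93291157e-01 1.15632718e-01 1.12670195e-03 6.94245866e-04] [-0.08529086 -0.19678455 -1.28032575] [-0.06  0.05  1.34]
```

Emit:
step_arm(targets=[1.0, -0.05, 0, 0.7, 0, 0, 0, 1.0, 0, 0, 0.5, 0, 0, 0, 1.0, 0, 0, 0.15, 0, 0, 0, 1.0, 0, 0, 0, 0, 0, 0, 1.0, 0, 0, 0, 0, 0, 0])

```text
time_s: 27.85
position: [0.5251, -0.172, 0.256]
tool_rot: [0.993, 0.116, -0.001, -0.0]
contact_force: [-4.6, 0.7, 7.0]
grip_width: 0.0176
finger_force: 60.6
```

```bash
python3 - <<'E'
from h import *
for _ in range(4): optics.read_camera("top")
s=env.sense(); print(pose(4),s["tool_rot"],s["contact_force"],s["ft_torque"])
E
```

```text
(array([ 0.5251077 , -0.17200557,  0.25595365]), array([4.38737983e-06, 7.38944796e-06, 1.56797528e-05])) [ 9.93282653e-01  1.15710386e-01 -7.37712381e-04 -3.65181041e-04] [-3.57337979  1.42307929  7.13127944] [0.2084521  0.63534542 0.00177968]
```

Resting on the stand at the expected height (0.256). Release and rise.

Emit:
step_arm(targets=[5, 0, 0, 0, 0, 0, 0, 5, 0, 0, 0, 0, 0, 0, 5, 0, 0, 0, 0, 0, 0, 5, 0, 0, 0, 0, 0, 0, 5, 0, 0, -2, 0, 0, 0])

```text
time_s: 28.88
position: [0.5242, -0.1716, 0.2732]
tool_rot: [0.993, 0.116, -0.002, -0.001]
contact_force: [-0.1, 0.0, -0.4]
grip_width: 0.0504
finger_force: 0.0
```

Emit:
step_arm(targets=[5, 0, 0, -4, 0, 0, 0, 5, 0, 0, -5, 0, 0, 0, 5, 0, 0, 0, 0, 0, 0, 5, 0, 0, 0, 0, 0, 0, 5, 0, 0, 0, 0, 0, 0])

```text
time_s: 29.5
position: [0.5245, -0.1717, 0.363]
tool_rot: [0.993, 0.116, -0.002, -0.001]
contact_force: [-0.7, 0.1, 0.3]
grip_width: 0.0502
finger_force: 0.0
```

```bash
python3 - <<'E'
from h import *
c=cam("wrist"); im=c["image"]; S=(.5255,-.1725); x0,x1,y0,y1=230,420,110,300
def d(c,a,x0,x1,y0,y1,f):
    o=cv2.resize(a[y0:y1,x0:x1],None,fx=f,fy=f,interpolation=2)
    for r,z in((.062,.012),(.049,.012),(.048,.08),(.01,.103)):
        h=(hull(c,S,r,z,z+1e-4).reshape(-1,2)+.5-[x0,y0])*f; cv2.polylines(o,[np.int32(h.round())],1,(255,0,0))
    return o
t=cam("scene"); q=proj(t,(*S,.05))[0].astype(int)
cv2.imwrite("pics/w10.png",np.hstack([d(c,im,x0,x1,y0,y1,2),d(t,t["image"],q[0]-48,q[0]+47,q[1]-48,q[1]+47,4)])[:,:,::-1])
g=im.astype(int).sum(2)/3; yy,xx=np.mgrid[:480,:640]; q=proj(c,(*S,.095))[0]
for th in(30,45): print(fit(c,(g<th)&(np.hypot(xx-q[0],yy-q[1])<28),q,.01,.08,.103))
print(env.sense()["position"])
E
```

```text
(array([ 0.52401337, -0.17156927]), np.float64(0.9107771926385414))
(array([ 0.52458795, -0.17157249]), np.float64(1.0069313491026184))
[ 0.52462137 -0.17182173  0.3631138 ]
```

View pics/w10.png

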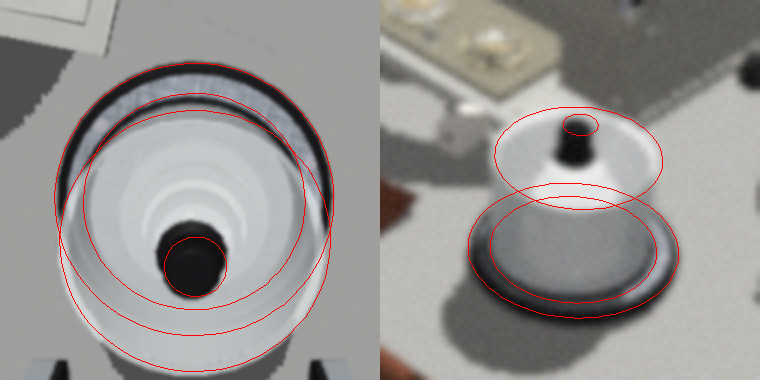

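```bash
python3 -c "
from station import env
print(env.sign_off())"
```

```text
the job is handed in; nothing more can be done
None
```

The three tins are stacked in order at the middle of the stand and the dust cover stands flat over them, about 1 mm off centre; I handed the job in at about 29.5 s with the gripper clear and no verdict returned.

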